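# Pen a row of tins in the rack with its squeeze-lever end frame

### The job

Stand the loose tin upright in the rack, in the free space between the two tins and the grey sliding end frame. Then squeeze the frame's red lever against its grip, slide the frame past the half-way notch to the last notch before the tins, and let go so that the lever springs fully out and its tooth is locked in that notch. Be gentle: never drag the frame hard against a locked tooth, do not crush or knock over the tins, and leave the other things where they stand.

Things in the scene. Friction and masses are not known exactly. Their poses are not given: they have to be found in the camera images.
- rack: Pale wooden tin rack, fixed, 100 mm wide (x), 394 long (y, from -193 to +200). Origin: middle of the channel's width, at worktop level; z up. Floor 8 mm thick. The channel (x -34 to +34 mm) runs between a rear lip (+x, top 30 mm over the worktop) and a front lip (-x) with the notched strip (top 32 mm). End wall at -y; the end frame slides in the channel at the +y end.
- end_wall (a point): Middle of the end wall's inner face, rack y = -185 mm; the wall's top is 60 mm over the worktop. The tins stand in a row against it. Three tins pushed together end near rack y = -13 mm.
- front_lip (a point): A fixed point on the wooden front lip, rack (-42, 50, 20) mm. The steel strip on this lip has 3 slots open to the channel: a long parking slot where the tooth starts, the half-way notch (frame joint about 70 mm), the last notch (about 110 mm). The strip is screwed on by hand, all slots together up to 8 mm off these values either way; its place is not reported: feel for the notch.
- end_frame (a joint): Slide of the grey end frame along the rack, metres: 0 = fully open, grows towards the tins (rack -y), up to 0.125; starts at 0 to 0.02. Sliding takes about 2 N with the tooth out, 4 to 5 N with it riding on the strip between notches, where it drops into the next notch it meets. Notches are 12 mm wide and the tooth 8 mm: 2 mm play either way.
- stop_face (a point): Middle of the face of the frame's upright stop plate that meets the tins: rack y = 112 mm minus the frame's joint value. The plate is 64 mm wide, top 68 mm over the worktop.
- handle (a point): Grip point of the frame's handle, 100 mm over the worktop, rack y = 152 mm minus the joint. Two upright plates, tops at 124 mm: grey fixed grip (rack +x) and red lever (-x); 48 mm over the outer faces at rest (this point midway), 37 squeezed; fingers close along rack x. Ribs 12 mm proud at both ends of each outer face, 34 mm apart, let loosely closed fingers push the frame along.
- lever (a joint): Travel of the red lever towards the fixed grip, metres: 0 = sprung fully out (tooth home in a slot), 0.0075 = tooth just out, or resting on the strip between notches, 0.011 = fully squeezed. Its spring pushes out with about 4.5 N at 0 and 9.5 N fully squeezed.
- tin_loose: The loose tin, upright, 57 mm across, 72 tall; origin at the centre of its underside, z up. It stands on the worktop to the right of the rack.
- tin_a: Tin, same size, standing in the rack next to the end wall; origin at the centre of its underside.
- tin_b: Tin, same size, standing in the rack next to tin_a, some mm apart; origin at the centre of its underside.
- oil_bottle: Bystander behind the rack: oil bottle, dark cap, 62 mm across, 264 tall; origin at the centre of its underside. Leave alone.
- pepper_mill: Bystander behind the rack: wooden pepper mill, 58 mm across, 170 tall; origin at the centre of its underside. Leave alone.
- spice_a: Bystander behind the rack: spice jar, red cap, dark label, 45 mm across, 106 tall; origin at the centre of its underside. Leave alone.
- spice_c: Bystander behind the rack: spice jar, red cap, brown label, 45 mm across, 106 tall; origin at the centre of its underside. Leave alone.
- tea_box: Bystander behind the rack: pale green tea box, 69x71x122 mm; origin at the centre of its underside. Leave alone.
- salt_shaker: Bystander behind the rack: grey and clear salt shaker, 44 mm across, 90 tall; origin at the centre of its underside. Leave alone.
Things that resemble listed ones, but are neither listed nor needed, are in the scene too. Leave any orange look-alike of the tin_loose alone. What is shaped like the tin_b but green or purple is not meant.

How it is judged:
By the outcome, as a careful person would: the job done as asked, in the order asked, and still so for the second after the job is handed in, with the robot touching nothing.
It also fails if it takes over 69 s, if anything falls off the work surface, if the arm or the gripper's body presses on something with over 40 N, if the wrist force passes 120 N, or if a joint passes its speed limit or range.

### The arm

A 6-joint arm with a two-finger parallel gripper is mounted at the origin on a cart in front of the work surface, level with it; the furniture and walls round the work are solid. World frame = base frame: x ahead of the robot, y to its left, z up, the work surface at z = 0. Lengths are in mm, angles in degrees, forces in N, time in s.
With the tool pointing down it reaches from about 350 to 850 mm from the base axis. Payload 8.1 kg.
Tool frame: the origin (TCP) lies at the very end of the fingers, on their centre line; the grasp point (between the pads) lies 19 mm behind it (r.grip_point_offset is the distance from the TCP to the grasp point, in mm); z points along the fingers, y is the line along which they close (so a half turn about z gives the same grasp; the last joint's range is limited). The gripper opens to 85 mm and grips with 20 to 120 N. Pads are 22 mm wide; open, the fingers measure 114 mm over their backs; the gripper's body (76 mm by 85 mm) begins 54 mm behind the grasp point. The pads swing forward as they close: fully open they stand 13 mm farther back than shut.
Start: joints at [-73.075, 7.471, 85.268, -0, 87.261, -4.893], TCP at [223.018, -557.017, 231.292] pointing down, gripper open.
Joint ranges: [-169.43, 169.43], [-51.17, 129.36], [1.28, 143.12], [-76.62, 256.62], [0, 156.53], [-152.29, 152.29]. Speed limits (degrees/s): [136.94, 136.94, 159.86, 180, 180, 180].

### API

Orientations are given as [roll, pitch, yaw] about the fixed x, y, z axes, in that order (R = Rz(yaw) Ry(pitch) Rx(roll)).
In Python, from bench import status, eyes, r gives the robot as it stands.
- The arm moves only by the shell command python3 -m handwheel 'ROWS' [FORCE]. ROWS is a JSON object whose one key "series" holds a list that holds one entry, the list of rows, each a list of 7 numbers: the shift along the tool's x, y, z in cm, then the turn, a rotation vector about the tool's x, y, z in rad, then the opening, from 0 (shut) to 1 (fully open). In form: {"series": [[[tx, ty, tz, rx, ry, rz, claw], ...]]}. A call has 1 to 12 rows; each row is the pose to reach, as a shift and turn from the pose commanded when the call began, along the tool's axes at that moment; what a row does not reach only later rows make up. A row lasts 1/8 s, in which the tool goes at most 62.5 mm and 10.7 degrees, less where a joint would pass 70% of its speed; a pose out of reach is approached as far as the arm can. A call with a gripper value outside its range is refused whole. The fingers move at their own pace and stop on an object; FORCE is the grip in N (left out, the last holds). Time passes only in rows, so rows that repeat a pose let the fingers close. It gives the time, the measured TCP pose, the force, the opening and the grip force at its end, in the units of the state.
- status.sense(): the state, without advancing time (a new reading comes with each control period).
- eyes.snapshot(name): name is "side" or "top"; returns a dict with "img" (420x560x3 uint8, red, green, blue), "mtx" (3x3 intrinsics, pixels), "k1" (the pictures are not rectified: a ray, as slopes to the right and down, at radius r is drawn at 1 + k1 r^2 times it, then the intrinsics apply), "R" (3x3) and "t" (3): a world point X has camera coordinates R X + t. Camera axes: x right, y down, z forward; pixel columns grow to the right and rows downward; lengths in mm; the calibration is good to about 2 mm. A picture is of the moment at which its call begins. There is no depth.
- r.hand_in(): hands the job in; it is judged then, once.
The state is a dict: "time": time; "joint_pos": joint angles; "qd": joint speeds; "joint_efforts": joint torques, N m; "tool_pos": TCP position; "tcp_rot": TCP orientation; "ft_force": force on the tool from outside, world axes, zero at the start; "wrist_torque": the same for the moment, N m; "finger_gap": finger opening in mm; "grip_force": force on a finger pad.
Only numpy, scipy, OpenCV 4.12 (cv2) and the standard library are available. Lean on these libraries where they do the work, as an engineer would, in place of code of your own. Each camera call takes 0.05 s, during which the arm holds its last target. There are 200 camera calls.

## Working session

There is one attempt and no reset: what is moved stays moved. The work goes in short steps, Python scripts to look and compute and a shell command to move; the robot and the scene stay as the last step left them, time stands still between calls to the robot, and variables do not carry over. Pictures are saved under pics/ and viewed, at most 10 in all, crops included, and the job is handed in when it is done.

```bash
mkdir -p pics; ls
python3 - <<'E'
from bench import status, eyes, r
import cv2,pickle
S={}
for n in("side","top"):
    s=eyes.snapshot(n);S[n]=s;cv2.imwrite(f"pics/{n}0.png",s["img"][:,:,::-1])
    print(n,s["mtx"],s["k1"],s["R"],s["t"])
pickle.dump(S,open("s0.pkl","wb"));print(status.sense())
E
```

```text
pics
side [[545.3489705    0.         275.41121851]
 [  0.         545.3489705  207.81065855]
 [  0.           0.           1.        ]] -0.02840474781920654 [[-0.99619709  0.08678154  0.00776636]
 [ 0.06864824  0.83666808 -0.54339115]
 [-0.05365418 -0.54079154 -0.83944371]] [ 618.8371111   130.90265134 1480.54240536]
top [[432.95334679   0.         278.28741991]
 [  0.         432.95334679 216.89578094]
 [  0.           0.           1.        ]] 0.008632976411213217 [[-0.10740436 -0.99419425 -0.00648822]
 [-0.96665721  0.10595091 -0.23312711]
 [ 0.23246107 -0.01876699 -0.97242463]] [ -52.44756629  638.35621538 1059.92958453]
{'time': 0.1, 'joint_pos': array([-7.30767231e+01,  7.51441746e+00,  8.53236569e+01,  2.58869176e-04,
        8.72632334e+01, -4.89160780e+00]), 'qd': array([ 0.03368728, -0.07198855, -0.18130207,  0.01769481,  0.02690413,
       -0.04764814]), 'joint_efforts': array([ 1.14813018e-03, -5.70953500e+01, -5.01941371e+01, -1.86504358e-04,
        8.24196817e-03, -1.58864947e-05]), 'tool_pos': array([ 222.85164734, -556.52550444,  230.30552464]), 'tcp_rot': array([-1.79899083e+02, -8.89621968e-03,  2.18148643e+01]), 'ft_force': array([0.71824189, 0.12504896, 0.35589278]), 'wrist_torque': array([-0.002552  , -0.01440348,  0.03002672]), 'grip_force': 0.0, 'finger_gap': 85.31218642146547}
```

View pics/side0.png

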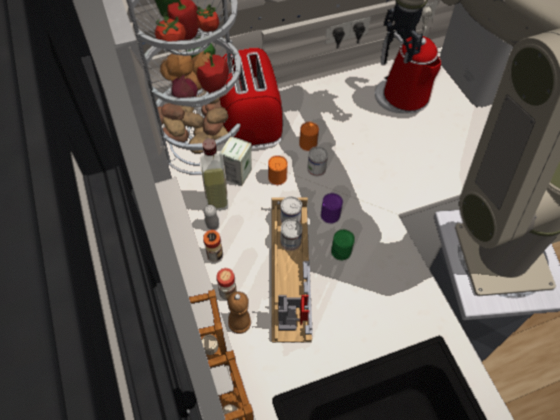

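View pics/top0.png

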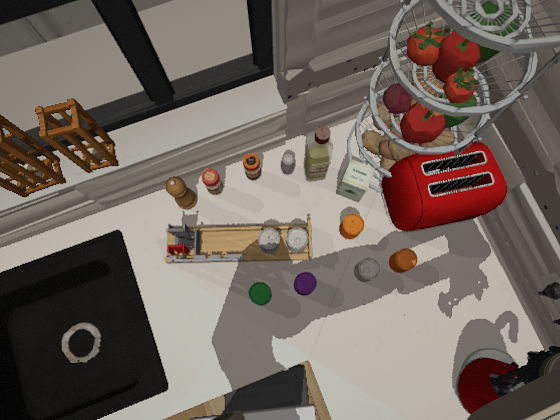

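The side view shows the loose grey tin at (317,160), tins a/b at (291,207)/(290,232) and the frame with its red lever near (300,312). In the top view the loose tin is at (368,269), the rack spans (167..311, 222..262), and the frame is near (182,240).

```bash
cat > h.py <<'E'
import numpy as np,cv2,pickle
def ray(s,uv):
    p=(np.array(uv,float)-s["mtx"][:2,2])/s["mtx"][0,0]; q=p.copy()
    for _ in range(20): q=p/(1+s["k1"]*(q@q))
    R=np.array(s["R"]);t=np.array(s["t"])
    return -R.T@t, R.T@np.array([*q,1.])
def plane(s,uv,z):
    o,d=ray(s,uv); return o+d*(z-o[2])/d[2]
def px(s,X):
    c=np.array(s["R"])@np.array(X,float)+s["t"]; q=c[:2]/c[2]
    return s["mtx"][:2,:2]@(q*(1+s["k1"]*(q@q)))+s["mtx"][:2,2]
def tri(s1,u1,s2,u2):
    A=[];b=[]
    for s,u in((s1,u1),(s2,u2)):
        o,d=ray(s,u);d/=np.linalg.norm(d);P=np.eye(3)-np.outer(d,d);A.append(P);b.append(P@o)
    return np.linalg.lstsq(np.vstack(A),np.hstack(b),rcond=None)[0]
E
python3 - <<'E'
import cv2,pickle,numpy as np
S=pickle.load(open("s0.pkl","rb"))
t=S["top"]["img"][210:285,155:325];s=S["side"]["img"][140:350,255:365]
a=cv2.resize(t,None,fx=4.5,fy=4.5,interpolation=cv2.INTER_CUBIC)
cv2.imwrite("pics/topc.png",a[:,:,::-1])
b=cv2.resize(np.rot90(s),None,fx=3.6,fy=3.6,interpolation=cv2.INTER_CUBIC)
cv2.imwrite("pics/sidec.png",b[:,:,::-1])
E
```

```text
(no output)
```

View pics/topc.png

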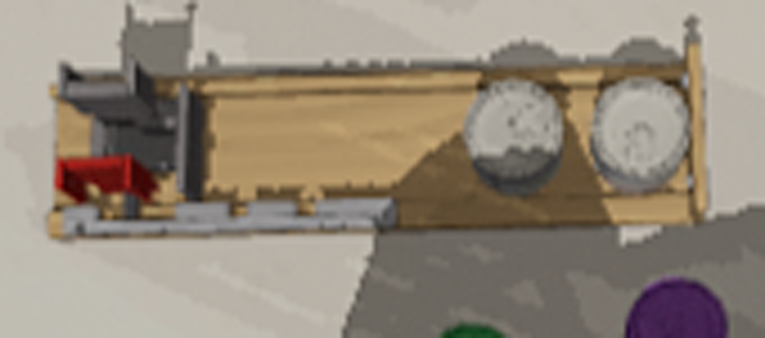

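View pics/sidec.png

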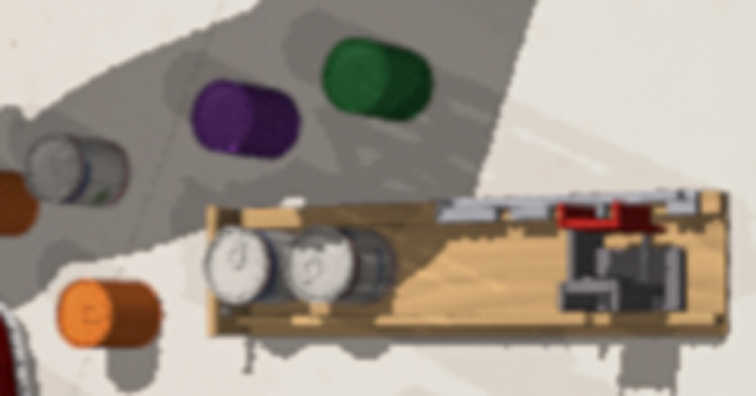

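The crops show the rack clearly: tin tops at about (513,118) and (640,118) in the top crop. The steel strip's slots are visible at crop X≈228-247 (half-way) and 297-317 (last).

Run:
```python
from h import *
np.set_printoptions(precision=1,suppress=True)
S=pickle.load(open("s0.pkl","rb"));T,D=S["top"],S["side"]
for s in(T,D): print("cam",-np.array(s["R"]).T@s["t"])
tc=lambda X,Y:(155+(X+.5)/4.5-.5,210+(Y+.5)/4.5-.5)
sc=lambda X,Y:(255+109-((Y+.5)/3.6-.5),140+(X+.5)/3.6-.5)
for n,a,z in [("tinb top",(513,118),80),("tina top",(640,118),80),("front L z32",(55,236),32),("front mid strip end",(388,227),32),("front R",(620,222),30),("rearL",(55,88),30),("rearR",(685,70),30),
 ("slot2 l",(228,205),32),("slot2 r",(247,205),32),("slot3 l",(297,203),32),("slot3r",(317,203),32),("slot1 l",(98,208),32),("slot1 r",(176,208),32),("stop plate top face-",(201,85),68),("plate fr",(197,200),68)]: print("T",n,plane(T,tc(*a),z))
for n,a,z in [("tinb top",(320,266),80),("tina top",(238,265),80),("frontL",(727,192),30),("frontR",(212,208),30),("rearL",(725,322),30),("rearR",(330,322),30),("endwall top front",(207,207),60),("endwall rear",(212,335),60),
 ("slot2 l",(562,208),32),("slot3 r",(498,208),32),("slot3l",(514,208),32),("stop plate",(562,305),68)]: print("S",n,plane(D,sc(*a),z))
# loose tin: grey-tin top
print("loose T top",plane(T,(368,266),72),"S",plane(D,(318,155),72))
```

```text
cam [ 365.   -99.9 1179.2]
cam [ 686.9  637.4 1309.2]
T tinb top [580.5 -90.8  80. ]
T tina top [ 572.6 -163.3   80. ]
T front L z32 [548.7 186.1  32. ]
T front mid strip end [532.7 -10.2  32. ]
T front R [ 521.  -147.1   30. ]
T rearL [638.7 182.3  30. ]
T rearR [ 608.3 -196.6   30. ]
T slot2 l [556.   83.1  32. ]
T slot2 r [554.8  71.9  32. ]
T slot3 l [552.8  42.3  32. ]
T slot3r [551.5  30.4  32. ]
T slot1 l [562.6 159.9  32. ]
T slot1 r [557.6 113.9  32. ]
T stop plate top face- [622.1  88.2  68. ]
T plate fr [554.9  94.9  68. ]
S tinb top [574.6 -86.7  80. ]
S tina top [ 566.6 -157.6   80. ]
S frontL [552.8 204.   30. ]
S frontR [ 514.6 -210.6   30. ]
S rearL [639.6 195.3  30. ]
S rearR [ 613.1 -110.9   30. ]
S endwall top front [ 517.4 -195.2   60. ]
S endwall rear [ 615.7 -198.6   60. ]
S slot2 l [549.7  85.1  32. ]
S slot3 r [543.9  35.9  32. ]
S slot3l [545.4  48.4  32. ]
S stop plate [619.6  95.1  68. ]
loose T top [ 476.4 -335.3   72. ] S [ 469.6 -330.4   72. ]
```

```bash
cat >> h.py <<'E'
from scipy.spatial.transform import Rotation as Ro
def go(X,yaw=None):
    from bench import status
    s=status.sense(); R=Ro.from_euler("xyz",s["tcp_rot"],degrees=True)
    d=R.inv().apply(np.array(X)-s["tool_pos"])/10
    y=s["tcp_rot"][2] if yaw is None else yaw
    w=(R.inv()*Ro.from_euler("xyz",[180,0,y],degrees=True)).as_rotvec()
    print("t",s["time"],"pos",np.round(s["tool_pos"],1),np.round(s["tcp_rot"],2),"F",np.round(s["ft_force"],1),"gap",round(s["finger_gap"],1),"gf",round(s["grip_force"],1))
    print("shift cm",np.round(d,2),"rot",np.round(w,3))
E
python3 -c "
from h import *
go([473,-333,150],85.3)"
```

```text
t 0.1 pos [ 222.9 -556.5  230.3] [-1.799e+02 -1.000e-02  2.181e+01] F [0.7 0.1 0.4] gap 85.3 gf 0.0
shift cm [ 31.53 -11.44   8.06] rot [-1.000e-03 -1.000e-03 -1.108e+00]
```

```bash
python3 -m handwheel '{"series": [[[5,-1.8,1.3,0,0,-0.18,1],[10,-3.6,2.6,0,0,-0.36,1],[15,-5.4,3.9,0,0,-0.54,1],[20.5,-7.4,5.2,0,0,-0.72,1],[26,-9.4,6.5,0,0,-0.9,1],[31.5,-11.4,8,0,0,-1.08,1],[31.5,-11.4,8,0,0,-1.108,1],[31.5,-11.4,8,0,0,-1.108,1]]]}' 40
python3 - <<'E'
from h import *
go([473,-333,36],85.3)
from bench import eyes
for n in("top","side"):
    s=eyes.snapshot(n);p=px(s,[473,-333,72]).astype(int);print(n,p)
    i=s["img"][p[1]-55:p[1]+55,p[0]-70:p[0]+70]
    cv2.imwrite(f"pics/{n}1.png",cv2.resize(i,None,fx=2.8,fy=2.8,interpolation=cv2.INTER_CUBIC)[:,:,::-1])
cv2.imwrite("pics/c1.png",np.hstack([cv2.imread("pics/top1.png"),cv2.imread("pics/side1.png")]))
E
```

```text
time: 1.1
tool_pos: [472.9, -333.9, 150.8]
tcp_rot: [-179.9, -0.0, 85.3]
ft_force: [-0.2, -0.7, -0.3]
finger_gap: 85.7
grip_force: 0.0
t 1.1 pos [ 472.9 -333.9  150.8] [-1.7994e+02 -1.0000e-02  8.5310e+01] F [-0.2 -0.7 -0.3] gap 85.7 gf 0.0
shift cm [ 0.08  0.02 11.48] rot [-0.001 -0.     0.   ]
top [367 267]
side [316 154]
```

View pics/c1.png

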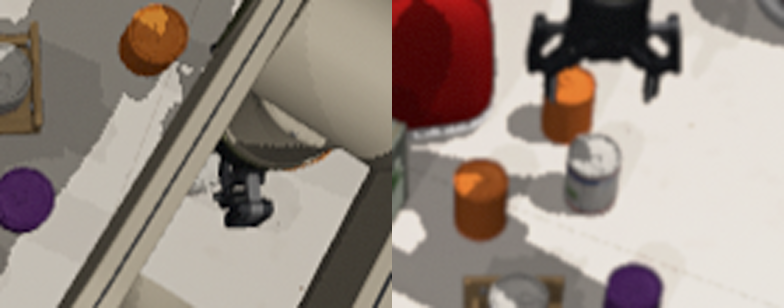

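The side view shows the fingertips hovering at crop (552,95) and (652,95), with the tin's top at (594,154) below and in front. The arm hides the tin in the top view. I'll check the side camera's bias against the known TCP.

Run:
```python
from h import *
from bench import eyes
s=eyes.snapshot("side")
yd=np.array([.997,-.082,0])
for k in(-50,0,50):
  p=px(s,np.array([472.9,-333.9,155])+k*yd); print(k,p,(p-[316-70,154-55])*2.8+[392,0])
T=pickle.load(open("s0.pkl","rb"))["top"]
i=T["img"][245:290,345:425];cv2.imwrite("pics/lt.png",cv2.resize(i,None,fx=8,fy=8,interpolation=cv2.INTER_CUBIC)[:,:,::-1])
```

```text
-50 [336.90708138 135.3761233 ] [646.53982787 101.85314524]
0 [318.83303059 135.33800403] [595.93248566 101.74641127]
50 [300.73984506 135.30439537] [545.27156616 101.65230704]
```

View pics/lt.png

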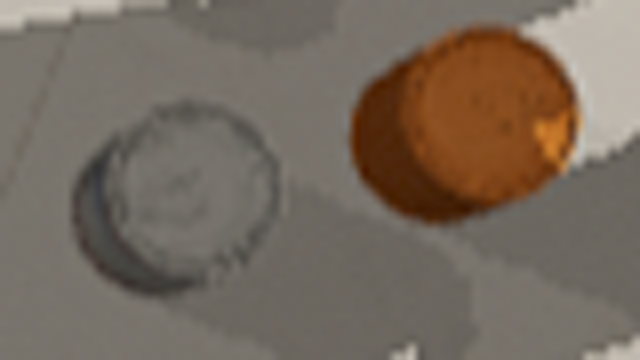

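Top crop: tin top centre at (194,187), i.e. full-image (368.8,267.9), which gives about (471,-337). With the side view's bias corrected, the mean is about (473,-334), so I grasp there.

```bash
python3 -m handwheel '{"series": [[[0,0,5,0,0,0,1],[0,0,9,0,0,0,1],[0,0,11.4,0,0,0,1],[0,0,11.4,0,0,0,1],[0,0,11.4,0,0,0,0.5],[0,0,11.4,0,0,0,0.5],[0,0,11.4,0,0,0,0.5],[0,0,11.4,0,0,0,0.5],[0,0,11.4,0,0,0,0.5],[0,0,11.4,0,0,0,0.5]]]}' 30; python3 -c "
from h import *
go([473,-333,150],85.3)"
```

```text
time: 2.5
tool_pos: [474.0, -335.5, 39.6]
tcp_rot: [179.9, 0.1, 85.3]
ft_force: [-1.3, -2.0, 8.2]
finger_gap: 56.6
grip_force: 32.7
t 2.5 pos [ 474.  -335.5   39.6] [1.7987e+02 1.5000e-01 8.5300e+01] F [-1.3 -2.   8.2] gap 56.6 gf 32.7
shift cm [  0.21  -0.1  -11.04] rot [ 0.002  0.003 -0.   ]
```

```bash
python3 -m handwheel '{"series": [[[0,0,-4,0,0,0,0.5],[0,0,-9,0,0,0,0.5],[4,1,-13,0,0,0,0.5],[9,2.1,-13,0,0,0,0.5],[14,3.3,-13,0,0,0,0.5],[19,4.5,-13,0,0,0,0.5],[24,5.6,-13,0,0,0,0.5],[29,6.8,-13,0,0,0,0.5],[33.8,8,-13,0,0,0,0.5],[33.8,8,-10,0,0,0,0.5],[33.8,8,-7.5,0,0,0,0.5],[33.8,8,-7.5,0,0,0,0.5]]]}' 30
python3 - <<'E'
from h import *
go([581,-5,60],85.3)
from bench import eyes
i=[]
for n in("side","top"):
    s=eyes.snapshot(n);p=px(s,[575,-20,50]).astype(int);print(n,p)
    i.append(cv2.resize(s["img"][p[1]-50:p[1]+50,p[0]-50:p[0]+50],None,fx=4,fy=4,interpolation=cv2.INTER_CUBIC)[:,:,::-1])
cv2.imwrite("pics/c2.png",np.hstack(i))
E
```

```text
time: 4.0
tool_pos: [578.6, -3.3, 110.2]
tcp_rot: [-179.7, -0.0, 85.3]
ft_force: [-0.0, 1.0, -2.0]
finger_gap: 56.5
grip_force: 33.4
t 4.0 pos [578.6  -3.3 110.2] [-1.7975e+02 -1.0000e-02  8.5330e+01] F [-0.  1. -2.] gap 56.5 gf 33.4
shift cm [-0.15  0.27  5.02] rot [-0.004 -0.     0.001]
side [292 256]
top [242 242]
```

View pics/c2.png

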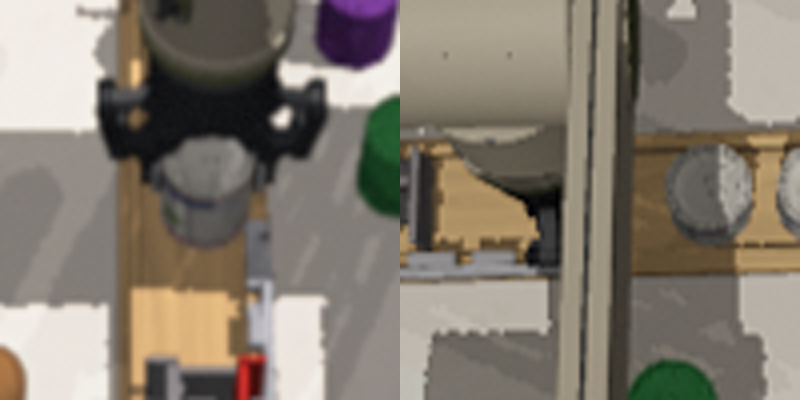

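The side crop shows the held tin hanging at (203,190–240) and the channel's lip edges at x≈130 (rear) and ≈247 (strip) near row 320. The arm hides the spot in the top view.

Run:
```python
from h import *
S=pickle.load(open("s0.pkl","rb"));D=S["side"]
f=lambda a,b:(242+(a+.5)/4-.5,206+(b+.5)/4-.5)
for a in(130,247): print(plane(D,f(a,320),31))
print("mid",plane(D,f(188.5,320),31))
q=px(D,[578.6,-3.3,70]);print("pred tin bottom crop",(q-[242,206])*4)
print("seen tin bottom at z70",plane(D,f(204,222),70), "tin top z142",plane(D,f(208,163),142))
```

```text
[629.08951089  49.89654701  31.        ]
[554.51092063  56.1401226   31.        ]
mid [591.81022007  53.01303395  31.        ]
pred tin bottom crop [200.50821343 210.55750342]
seen tin bottom at z70 [578.07030258   3.88494665  70.        ] tin top z142 [577.78048539   0.78484392 142.        ]
```

```bash
python3 -m handwheel '{"series": [[[0,0.4,1.5,0,0,0,0.5],[0,0.4,3.5,0,0,0,0.5],[0,0.4,4.3,0,0,0,0.5],[0,0.4,4.8,0,0,0,0.5],[0,0.4,4.8,0,0,0,0.5]]]}' 30; python3 -c "
from h import *
go([583,-3,47],85.3)"
```

```text
time: 4.72
tool_pos: [584.2, -4.1, 63.8]
tcp_rot: [-180.0, -0.0, 85.3]
ft_force: [-0.6, 0.3, -1.9]
finger_gap: 56.4
grip_force: 33.4
t 4.725 pos [584.2  -4.1  63.8] [-179.95   -0.     85.3 ] F [-0.6  0.3 -1.9] gap 56.4 gf 33.4
shift cm [ 0.1  -0.13  1.68] rot [-0.001 -0.     0.   ]
```

```bash
python3 -m handwheel '{"series": [[[0,0,0.6,0,0,0,0.5],[0,0,1.1,0,0,0,0.5],[0,0,1.4,0,0,0,0.5],[0,0,1.6,0,0,0,0.5],[0,0,1.6,0,0,0,0.5]]]}' 30; python3 -c "
from h import *
go([582,-40,47],85.3)"
```

```text
time: 5.35
tool_pos: [584.4, -4.1, 48.1]
tcp_rot: [-180.0, -0.0, 85.3]
ft_force: [1.0, 0.3, -2.1]
finger_gap: 56.5
grip_force: 33.4
t 5.35 pos [584.4  -4.1  48.1] [-179.98   -0.     85.3 ] F [ 1.   0.3 -2.1] gap 56.5 gf 33.4
shift cm [-3.6   0.06  0.11] rot [-0. -0.  0.]
```

```bash
python3 -m handwheel '{"series": [[[-0.7,0,0.05,0,0,0,0.5],[-1.4,0,0.05,0,0,0,0.5],[-2.1,0,0.05,0,0,0,0.5],[-2.5,0,0.05,0,0,0,0.5],[-2.8,0,0.05,0,0,0,0.5],[-3.1,0,0.05,0,0,0,0.5],[-3.3,0,0.05,0,0,0,0.5]]]}' 30;  python3 -m handwheel '{"series": [[[-0.2,0,0,0,0,0,0.5],[-0.4,0,0,0,0,0,0.5],[-0.6,0,0,0,0,0,0.5]]]}' 30
```

```text
time: 6.22
tool_pos: [581.9, -36.9, 47.9]
tcp_rot: [180.0, -0.0, 85.3]
ft_force: [0.7, 1.8, -1.5]
finger_gap: 56.2
grip_force: 33.4
time: 6.6
tool_pos: [581.4, -43.0, 47.9]
tcp_rot: [180.0, -0.0, 85.3]
ft_force: [0.9, 2.0, -1.3]
finger_gap: 56.5
grip_force: 33.4
```

```bash
python3 -m handwheel '{"series": [[[-0.1,0,0,0,0,0,0.5],[-0.2,0,0,0,0,0,0.5],[-0.2,0,0,0,0,0,0.5]]]}' 30;  python3 -m handwheel '{"series": [[[-0.1,0,0,0,0,0,0.5],[-0.2,0,0,0,0,0,0.5],[-0.2,0,0,0,0,0,0.5]]]}' 30
```

```text
time: 6.98
tool_pos: [581.2, -45.1, 47.8]
tcp_rot: [180.0, 0.0, 85.3]
ft_force: [0.1, 1.8, -0.4]
finger_gap: 56.2
grip_force: 33.4
time: 7.35
tool_pos: [581.0, -47.1, 47.8]
tcp_rot: [-180.0, 0.0, 85.3]
ft_force: [1.1, 0.8, -0.7]
finger_gap: 56.2
grip_force: 33.4
```

```bash
python3 -m handwheel '{"series": [[[-0.1,0,0,0,0,0,0.5],[-0.2,0,0,0,0,0,0.5],[-0.2,0,0,0,0,0,0.5]]]}' 30;  python3 -m handwheel '{"series": [[[-0.1,0,0,0,0,0,0.5],[-0.2,0,0,0,0,0,0.5],[-0.2,0,0,0,0,0,0.5]]]}' 30
```

```text
time: 7.72
tool_pos: [580.8, -49.0, 47.8]
tcp_rot: [-180.0, -0.0, 85.3]
ft_force: [0.6, 2.8, 0.0]
finger_gap: 56.4
grip_force: 33.4
time: 8.1
tool_pos: [580.9, -49.2, 47.9]
tcp_rot: [180.0, -0.1, 85.3]
ft_force: [1.4, 11.9, -0.1]
finger_gap: 56.8
grip_force: 33.5
```

```bash
python3 -m handwheel '{"series": [[[0.2,0,0.05,0,0,0,0.5],[0.2,0,0.05,0,0,0,0.5],[0.2,0,0.05,0,0,0,0.75],[0.2,0,0.05,0,0,0,0.9],[0.2,0,0.05,0,0,0,0.9],[0.2,0,-2,0,0,0,0.9],[0.2,0,-6,0,0,0,0.9],[0.2,0,-10,0,0,0,0.9],[0.2,0,-15,0,0,0,0.9],[-2,-5,-20,0,0,0,0.9],[-5,-10,-20,0,0,0,0.9],[-5,-10,-20,0,0,0,0.9]]]}' 30
python3 - <<'E'
from h import *
from bench import eyes
i=[]
S={}
for n in("side","top"):
    s=eyes.snapshot(n);S[n]=s;p=px(s,[588,40,50]).astype(int);print(n,p)
    i.append(cv2.resize(s["img"][p[1]-75:p[1]+75,p[0]-50:p[0]+50] if n=="side" else np.rot90(s["img"][p[1]-50:p[1]+50,p[0]-75:p[0]+75]),None,fx=4,fy=4,interpolation=cv2.INTER_CUBIC)[:,:,::-1])
pickle.dump(S,open("s3.pkl","wb"))
cv2.imwrite("pics/c3.png",np.hstack(i))
E
```

```text
time: 9.6
tool_pos: [474.9, -93.8, 250.5]
tcp_rot: [179.8, 0.1, 85.2]
ft_force: [0.1, 0.0, -0.9]
finger_gap: 76.7
grip_force: 0.0
side [289 277]
top [219 240]
```

View pics/c3.png

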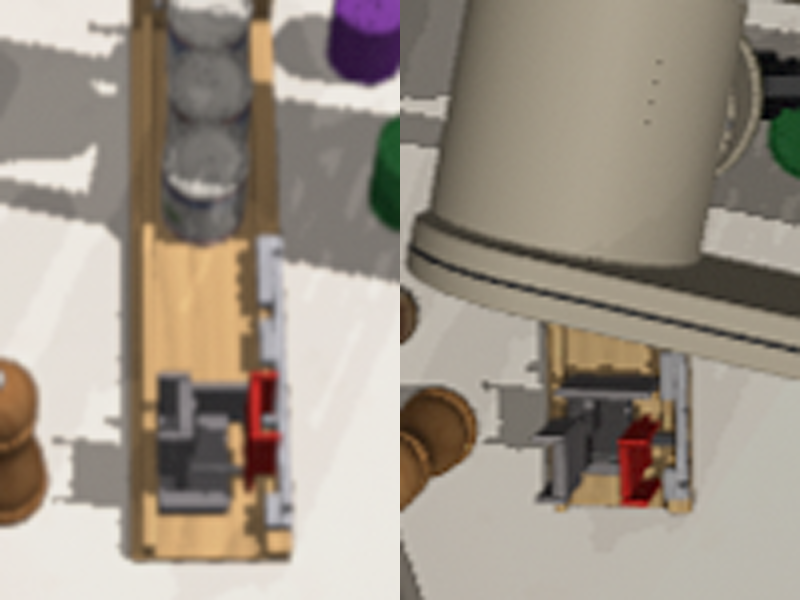

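The picture shows all three tins upright in a row, with the frame's grey grip (side crop ~(175,375–510)) and red lever (~(262,375–485)) free to grasp.

Run:
```python
from h import *
np.set_printoptions(precision=1,suppress=True)
S=pickle.load(open("s0.pkl","rb"));T,D=S["top"],S["side"]
tc=lambda X,Y:(155+(X+.5)/4.5-.5,210+(Y+.5)/4.5-.5)
sc=lambda X,Y:(255+109-((Y+.5)/3.6-.5),140+(X+.5)/3.6-.5)
for n,a in[("red l",(58,160)),("red r",(130,156)),("grey l",(60,92)),("grey r",(132,88)),("grey rib l",(62,66)),("grey rib r",(133,62))]:print("T",n,plane(T,tc(*a),124))
for n,a in[("red r(-y)",(560,207)),("red l",(653,207)),("grey -y",(560,285)),("grey l",(612,308))]:print("S",n,plane(D,sc(*a),124))
# red blob extremes
for n,s in S.items():
    i=s["img"].astype(int);m=((i[...,0]>110)&(i[...,1]<60)&(i[...,2]<60)).astype(np.uint8)
    c=px(s,[575,150,110]).astype(int);k=np.zeros_like(m);k[c[1]-35:c[1]+35,c[0]-35:c[0]+35]=1
    x,y,w,h=cv2.boundingRect(m*k);print(n,c,x,y,w,h);print(["".join(".#"[v] for v in r) for r in m[y:y+h,x:x+w]].__str__().replace(", ","\n"))
O=np.array([583.4,-7]);yv=np.array([.082,.997]);xv=np.array([.997,-.082])
for q in(0,20): print(q,O+yv*(152-q), [px(s,[*(O+yv*(152-q)),124]) for s in(T,D)])
```

```text
T red l [575.7 159.5 124. ]
T red r [573.6 120.1 124. ]
T grey l [613.7 156.6 124. ]
T grey r [611.6 116.8 124. ]
T grey rib l [628.4 154.8 124. ]
T grey rib r [626.3 115.4 124. ]
S red r(-y) [558.8 123.5 124. ]
S red l [566.3 186.9 124. ]
S grey -y [609.5 119.2 124. ]
S grey l [627.7 153.9 124. ]
side [300 308] 301 295 7 17
['.##..##'
'.######'
'.##....'
'###....'
'###....'
'###....'
'###....'
'###....'
'###....'
'###....'
'###....'
'.##....'
'.##....'
'.##....'
'.##....'
'.###..#'
'.######']
top [172 245] 168 244 16 9
['...............#'
'....#.##########'
'################'
'#.##########..##'
'#.............##'
'#.............##'
'#.............##'
'#.............##'
'............#...']
0 [595.9 144.5] [array([173.1, 236.5]), array([292.1, 304.8])]
20 [594.2 124.6] [array([181.2, 236.3]), array([291.9, 296.8])]
```

Run:
```python
from h import *
S=pickle.load(open("s0.pkl","rb"));T,D=S["top"],S["side"]
print("mill",plane(T,(176,183),165),plane(D,(237.5,298),165), "spice",plane(T,(210.5,175),106))
go([593,139,180],85.3)
```

```text
mill [720.04457411 121.2294943  165.        ] [720.18627963 135.0366341  165.        ] spice [752.74538561  43.30038477 106.        ]
t 9.7 pos [477.  -93.  249.6] [1.7983e+02 3.0000e-02 8.5230e+01] F [0.8 0.2 0.6] gap 76.8 gf 0.0
shift cm [24.09  9.61  6.98] rot [ 0.003  0.    -0.001]
```

```bash
python3 -m handwheel '{"series": [[[5,2,0,0,0,0,1],[10,4,1,0,0,0,1],[15,6,3,0,0,0,1],[20,8,5,0,0,0,1],[24.1,9.6,7,0,0,0,1],[24.1,9.6,7,0,0,0,1],[24.1,9.6,7,0,0,0,1]]]}' 20
python3 - <<'E'
from h import *
from bench import eyes
go([593,139,81],85.3)
i=[]
for n in("side","top"):
    s=eyes.snapshot(n);p=px(s,[590,135,110]).astype(int);print(n,p)
    i.append(cv2.resize(s["img"][p[1]-50:p[1]+50,p[0]-50:p[0]+50],None,fx=4,fy=4,interpolation=cv2.INTER_CUBIC)[:,:,::-1])
cv2.imwrite("pics/c4.png",np.hstack(i))
E
```

```text
time: 10.58
tool_pos: [592.6, 140.3, 177.5]
tcp_rot: [-180.0, 0.0, 85.4]
ft_force: [0.1, 0.3, 0.6]
finger_gap: 85.5
grip_force: 0.0
t 10.575 pos [592.6 140.3 177.5] [-1.7996e+02  2.0000e-02  8.5370e+01] F [0.1 0.3 0.6] gap 85.5 gf 0.0
shift cm [-0.12  0.06  9.65] rot [-0.001  0.     0.001]
side [293 303]
top [178 239]
```

View pics/c4.png

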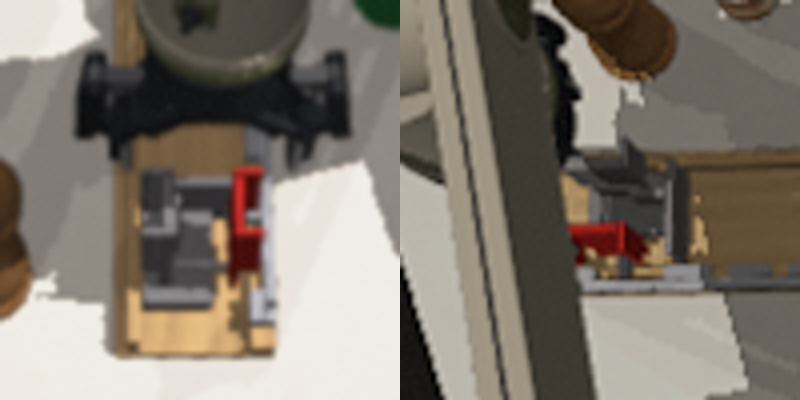

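The side crop shows the fingertips at x≈122 and ≈297 (row ~160). The handle spans from the grey rib at x≈141 to the red rib at ≈265, with the rib tops at rows ~172 and ~235.

Run:
```python
from h import *
D=pickle.load(open("s0.pkl","rb"))["side"]
f=lambda a,b:np.array((243+(a+.5)/4-.5,253+(b+.5)/4-.5))
g=lambda X:(px(D,X)-[243,253])*4
print("tips pred",g([592.6,140.3,177.5]),g([592.6,140.3,190.5]),"at124",g([592.6,140.3,124]))
for z in(177,190): print(plane(D,f(122,160),z),plane(D,f(297,160),z))
for a in[(141,172),(265,172),(265,232),(235,172),(235,232)]: print(a,plane(D,f(*a),124))
```

```text
tips pred [204.52895988 162.125381  ] [205.3870018  152.52818271] at124 [201.1530088  199.87259538]
[639.40693259 133.94152978 177.        ] [541.31223047 142.17810542 177.        ]
[639.9526714  139.72294262 190.        ] [542.98434208 147.86494175 190.        ]
(141, 172) [626.72144621 118.90016655 124.        ]
(265, 172) [554.19867113 124.99188343 124.        ]
(265, 232) [558.67363518 162.19732566 124.        ]
(235, 172) [571.75273656 123.51361773 124.        ]
(235, 232) [575.95238886 160.73653267 124.        ]
```

```bash
python3 -m handwheel '{"series": [[[0,0.1,3,0,0,0,1],[0,0.1,6,0,0,0,1],[0,0.1,8,0,0,0,1],[0,0.1,9.4,0,0,0,1],[0,0.1,9.4,0,0,0,1],[0,0.1,9.4,0,0,0,0.65],[0,0.1,9.4,0,0,0,0.65],[0,0.1,9.4,0,0,0,0.65]]]}' 20; python3 -m handwheel '{"series": [[[0,0,0,0,0,0,0.56],[0,0,0,0,0,0,0.56],[0,0,0,0,0,0,0.56]]]}' 20
```

```text
time: 11.68
tool_pos: [593.8, 139.8, 84.6]
tcp_rot: [179.9, -0.0, 85.3]
ft_force: [-0.2, -0.4, 0.2]
finger_gap: 55.6
grip_force: 0.0
time: 12.05
tool_pos: [593.7, 139.7, 84.3]
tcp_rot: [180.0, -0.0, 85.3]
ft_force: [0.2, 0.6, 4.5]
finger_gap: 47.6
grip_force: 3.9
```

```bash
python3 -m handwheel '{"series": [[[0,0.15,0,0,0,0,0.53],[0,0.3,0,0,0,0,0.49],[0,0.4,0,0,0,0,0.46],[0,0.5,0,0,0,0,0.43],[0,0.55,0,0,0,0,0.41],[0,0.55,0,0,0,0,0.41]]]}' 20
```

```text
time: 12.8
tool_pos: [599.4, 139.3, 85.3]
tcp_rot: [179.9, -0.0, 85.3]
ft_force: [-1.7, -0.1, 9.5]
finger_gap: 36.0
grip_force: 20.1
```

```bash
python3 -m handwheel '{"series": [[[-0.3,0,-0.1,0,0,0,0.41],[-0.8,0,-0.1,0,0,0,0.41],[-1.4,0,-0.1,0,0,0,0.41],[-2,0,-0.1,0,0,0,0.41],[-2,0,-0.1,0,0,0,0.41]]]}' 20;  python3 -m handwheel '{"series": [[[-0.6,0,0,0,0,0,0.41],[-1.4,0,0,0,0,0,0.41],[-2.2,0,0,0,0,0,0.41],[-3,0,0,0,0,0,0.41],[-3.8,0,0,0,0,0,0.41],[-4.6,0,0,0,0,0,0.41],[-5.4,0,0,0,0,0,0.41],[-6.0,0,0,0,0,0,0.41],[-6.5,0,0,0,0,0,0.41],[-6.5,0,0,0,0,0,0.41]]]}' 20
```

```text
time: 13.42
tool_pos: [597.6, 118.2, 85.3]
tcp_rot: [179.9, 0.0, 85.3]
ft_force: [3.3, -1.6, 6.1]
finger_gap: 36.1
grip_force: 20.7
time: 14.68
tool_pos: [592.2, 53.4, 85.3]
tcp_rot: [179.9, 0.0, 85.3]
ft_force: [3.0, -2.3, 5.7]
finger_gap: 36.5
grip_force: 20.7
```

```bash
cat > red.py <<'E'
from h import *
from bench import eyes
s=eyes.snapshot("side");i=s["img"].astype(int);m=((i[...,0]>90)&(i[...,1]<55)&(i[...,2]<55)).astype(np.uint8)
k=np.zeros_like(m);k[245:330,285:325]=1
x,y,w,h=cv2.boundingRect(m*k);print(x,y,w,h,(m*k).sum())
for v in(y,y+h-1): print(plane(s,(x+w-1,v),124))
print("\n".join("".join(".#"[v] for v in r) for r in m[y:y+h,x:x+w]))
go([593,139,81],85.3)
E
python3 red.py
```

```text
296 270 8 9 11
[560.34685695  57.45474598 124.        ]
[562.76640781  78.57108957 124.        ]
#.......
#.......
#.......
##......
##......
##......
........
.......#
.......#
t 14.725 pos [592.2  53.5  85.3] [1.7995e+02 4.0000e-02 8.5270e+01] F [ 3.5 -1.4  5.6] gap 36.3 gf 20.7
shift cm [ 8.53 -0.63  0.42] rot [ 0.001  0.001 -0.001]
```

```bash
python3 -m handwheel '{"series": [[[0,-0.1,0,0,0,0,0.46],[0,-0.3,0,0,0,0,0.5],[0,-0.45,0,0,0,0,0.55],[0,-0.5,0,0,0,0,0.6],[0,-0.5,0,0,0,0,0.6]]]}' 20;python3 -m handwheel '{"series": [[[-0.2,0,0,0,0,0,0.6],[-0.4,0,0,0,0,0,0.6],[-0.6,0,0,0,0,0,0.6],[-0.8,0,0,0,0,0,0.6]]]}' 20;python3 -m handwheel '{"series": [[[-0.15,0,0,0,0,0,0.6],[-0.3,0,0,0,0,0,0.6],[-0.4,0,0,0,0,0,0.6]]]}' 20; python3 red.py
```

```text
time: 15.35
tool_pos: [586.1, 55.0, 84.3]
tcp_rot: [-179.9, 0.0, 85.3]
ft_force: [-0.3, 0.0, 0.1]
finger_gap: 51.0
grip_force: 0.0
time: 15.85
tool_pos: [586.2, 46.9, 84.8]
tcp_rot: [180.0, -0.0, 85.3]
ft_force: [1.1, 5.5, 0.2]
finger_gap: 51.4
grip_force: 2.7
time: 16.23
tool_pos: [585.9, 44.0, 84.8]
tcp_rot: [180.0, -0.1, 85.3]
ft_force: [1.0, 6.0, -0.8]
finger_gap: 51.6
grip_force: 3.2
297 265 8 13 30
[556.39333338  44.27118492 124.        ]
[560.07855754  76.15149549 124.        ]
##......
.#......
.#......
.#......
.#......
.##.....
.##.....
.##.....
.##.....
.##.....
.######.
.#######
......#.
t 16.275 pos [585.9  43.9  84.8] [ 1.7999e+02 -9.0000e-02  8.5320e+01] F [0.7 5.6 0.2] gap 51.2 gf 2.8
shift cm [ 9.54 -0.07  0.39] rot [ 0.    -0.002  0.   ]
```

```bash
for k in 1 2 3; do python3 -m handwheel '{"series": [[[-0.12,0,0,0,0,0,0.6],[-0.24,0,0,0,0,0,0.6]]]}' 20 | egrep "tool_pos|ft_f|gap|grip"; done
```

```text
tool_pos: [585.7, 41.7, 84.8]
ft_force: [1.0, 6.8, -0.2]
finger_gap: 50.7
grip_force: 3.1
tool_pos: [585.5, 39.3, 84.8]
ft_force: [0.2, 6.7, -1.3]
finger_gap: 51.4
grip_force: 3.1
tool_pos: [585.3, 36.8, 84.8]
ft_force: [0.3, 5.8, -0.6]
finger_gap: 51.4
grip_force: 2.9
```

```bash
for k in 1 2 3; do python3 -m handwheel '{"series": [[[-0.1,0,0,0,0,0,0.6],[-0.2,0,0,0,0,0,0.6]]]}' 20 | egrep "tool_pos|ft_f|gap|grip"; done
```

```text
tool_pos: [585.1, 34.7, 84.8]
ft_force: [-0.0, 5.2, 0.0]
finger_gap: 51.3
grip_force: 2.7
tool_pos: [584.8, 32.7, 84.8]
ft_force: [-1.4, 4.3, 0.6]
finger_gap: 51.1
grip_force: 2.3
tool_pos: [584.7, 29.6, 84.8]
ft_force: [-1.2, 2.1, 0.7]
finger_gap: 50.8
grip_force: 0.8
```

```bash
for k in 1 2; do python3 -m handwheel '{"series": [[[-0.08,0,0,0,0,0,0.6],[-0.08,0,0,0,0,0,0.6]]]}' 20 | egrep "tool_pos|ft_f|gap|grip"; done; python3 red.py
```

```text
tool_pos: [584.7, 28.6, 84.8]
ft_force: [0.6, 1.0, -0.5]
finger_gap: 51.2
grip_force: 0.3
tool_pos: [584.7, 28.0, 84.8]
ft_force: [-0.8, 1.2, -1.0]
finger_gap: 51.1
grip_force: 0.4
300 262 7 10 25
[550.60137419  36.57476281 124.        ]
[553.44100314  60.71746055 124.        ]
##.....
##.....
##.....
##.....
##.....
.##....
.##...#
.######
....###
......#
t 18.325 pos [584.7  28.   84.8] [1.80e+02 1.00e-02 8.53e+01] F [-0.3  0.6 -0.6] gap 51.1 gf 0.3
shift cm [11.13 -0.08  0.38] rot [ 0.  0. -0.]
```

```bash
python3 -m handwheel '{"series": [[[0.1,0,0,0,0,0,0.565],[0.1,0,0,0,0,0,0.565],[0.1,0,0,0,0,0,0.565]]]}' 20;  python3 -m handwheel '{"series": [[[0.1,0,0,0,0,0,0.7],[0.2,0,0,0,0,0,0.7],[0.2,0,0,0,0,0,0.7]]]}' 20
```

```text
time: 18.7
tool_pos: [584.6, 29.0, 84.7]
tcp_rot: [-180.0, 0.0, 85.3]
ft_force: [-2.4, -1.0, -0.1]
finger_gap: 48.0
grip_force: 0.8
time: 19.08
tool_pos: [585.0, 31.3, 84.9]
tcp_rot: [180.0, -0.0, 85.3]
ft_force: [0.8, 0.1, 0.2]
finger_gap: 60.0
grip_force: 0.0
```

```bash
python3 -m handwheel '{"series": [[[-0.15,0,0,0,0,0,0.6],[-0.35,0,0,0,0,0,0.6]]]}' 20| egrep "tool_pos|ft_f|gap|grip"; for k in 1 2; do python3 -m handwheel '{"series": [[[-0.08,0,0,0,0,0,0.6],[-0.08,0,0,0,0,0,0.6]]]}' 20 | egrep "tool_pos|ft_f|gap|grip"; done
```

```text
tool_pos: [584.6, 27.6, 84.8]
ft_force: [-0.1, 1.8, 0.4]
finger_gap: 51.3
grip_force: 0.8
tool_pos: [584.6, 27.1, 84.8]
ft_force: [1.1, 2.8, 0.4]
finger_gap: 51.4
grip_force: 1.4
tool_pos: [584.6, 27.0, 84.8]
ft_force: [1.1, 6.0, -0.6]
finger_gap: 51.0
grip_force: 3.2
```

```bash
python3 -m handwheel '{"series": [[[0.3,0,0,0,0,0,0.7],[0.6,0,0,0,0,0,0.95],[0.6,0,0,0,0,0,0.95],[0.6,0,0,0,0,0,0.95],[0.6,0,-3,0,0,0,0.95],[0.6,0,-7,0,0,0,0.95],[0.6,0,-12,0,0,0,0.95],[-2,-5,-15,0,0,0,0.95],[-6,-10,-15,0,0,0,0.95],[-10,-15,-15,0,0,0,0.95],[-15,-17,-15,0,0,0,0.95],[-15,-17,-15,0,0,0,0.95]]]}' 20
python3 - <<'E'
from h import *
from bench import eyes
i=[]
for n in("side","top"):
    s=eyes.snapshot(n);p=px(s,[580,-10,60]).astype(int)
    i.append(cv2.resize(s["img"][p[1]-75:p[1]+75,p[0]-50:p[0]+50] if n=="side" else np.rot90(s["img"][p[1]-50:p[1]+50,p[0]-75:p[0]+75]),None,fx=4,fy=4,interpolation=cv2.INTER_CUBIC)[:,:,::-1])
cv2.imwrite("pics/c5.png",np.hstack(i))
E
```

```text
time: 21.32
tool_pos: [401.2, -112.5, 235.2]
tcp_rot: [179.9, 0.1, 85.0]
ft_force: [1.2, 0.0, -0.1]
finger_gap: 81.0
grip_force: 0.0
```

View pics/c5.png

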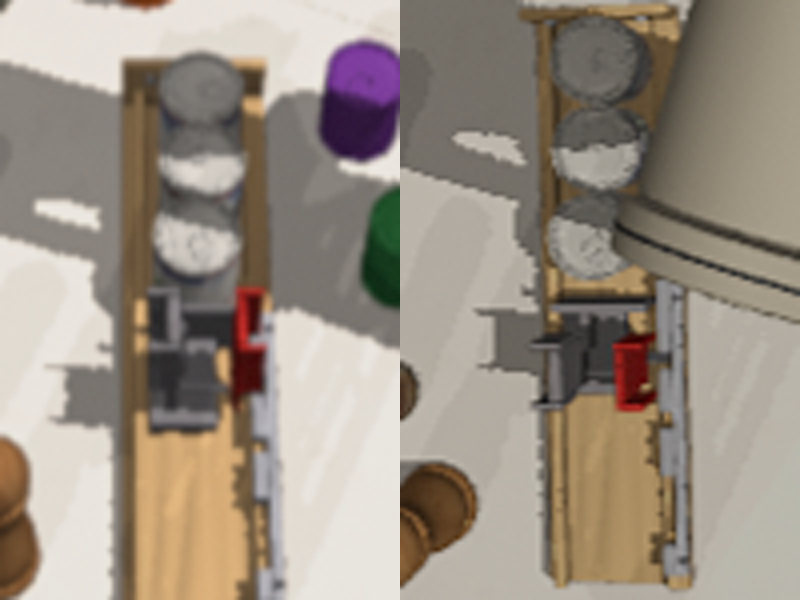

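The final picture shows three tins upright, the frame at the last slot just short of them, and the lever (x≈265) fully out at its rest spacing. The gripper is clear, so I'm handing in.

```bash
python3 -c "
from bench import r
print(r.hand_in())"
```

```text
the job is handed in; nothing more can be done
None
```

I stood the loose tin upright in the rack beside the other two, locked the end frame in its last notch with the lever sprung fully out, and handed the job in at about 21 s of the 69 s limit; the hand-in returned no verdict.

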